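# Sweep the blue relays into the parts tray

### The job

Clear the electronics bench: with closed fingertips, gently sweep the three blue relays along the bench top through the open front of the yellow tray, until all three lie well inside it. Only push them, do not pick them up or flick them; leave the orange relay and everything else on the bench where it is.

Things in the scene. Friction and masses are not known exactly. Their poses are not given: they have to be found in the camera images.
- tray: yellow parts tray fixed to the bench, a U of three walls 4 mm thick and 22 mm high, the fourth side open. Inside it is 190 mm wide (own x, -95 to +95) and 130 mm deep (own y). Origin: centre of the inside floor. The open front lies at own y = -65 mm and faces own -y (roughly towards the robot's right), the back wall's inner face at own y = +65 mm. The white floor is flush with the bench (z = 0): no lip or step at the open front. It turns up to 0.25 rad either way
- relay_a_mid (a point): blue component relay, a solid box 24 (own x) x 18 (own y) x 18 (own z) mm, about 20 g, loose on the bench at any yaw; this point is its centre, 9 mm above the bench when it stands
- relay_b_mid (a point): blue component relay, a solid box 24 (own x) x 18 (own y) x 18 (own z) mm, about 20 g, loose on the bench at any yaw; this point is its centre, 9 mm above the bench when it stands
- relay_c_mid (a point): blue component relay, a solid box 24 (own x) x 18 (own y) x 18 (own z) mm, about 20 g, loose on the bench at any yaw; this point is its centre, 9 mm above the bench when it stands
- relay_orange_mid (a point): orange component relay, a solid box 24 (own x) x 18 (own y) x 18 (own z) mm, about 20 g, loose on the bench at any yaw; this point is its centre, 9 mm above the bench when it stands. It stays where it is
- capacitor: black capacitor can with an aluminium top, standing upright, diameter 25 mm, 38 mm high, loose; origin at the centre of its underside. It stays
- terminal: red terminal post, standing upright, foot diameter 28 mm, 36 mm high, loose; origin at the centre of its underside. It stays
- screwdriver: screwdriver lying on the bench at the robot's left, clear of the work, about 200 mm long; it stays
- calculator: grey pocket calculator 155 x 78 x 13 mm lying flat left of the tray; origin at the centre of its underside. It stays
- multimeter: orange multimeter 170 x 85 x 36 mm lying at the right of the work; origin at the centre of its underside. It stays

How it is judged:
By the outcome, as a careful person would: the job done as asked, in the order asked, and still so for the second after the job is handed in, with the robot touching nothing.
It also fails if it takes over 72 s, if anything falls off the work surface, if the arm or the gripper's body presses on something with over 40 N, if the wrist force passes 120 N, or if a joint passes its speed limit or range.

### The arm

A 7-joint arm with a two-finger parallel gripper is mounted at the origin on the work surface. World frame = base frame: x ahead of the robot, y to its left, z up, the work surface at z = 0. Lengths are in m, angles in rad, forces in N, time in s.
With the tool pointing down it reaches from about 0.4 to 0.85 m from the base axis. Payload 10.4 kg.
Tool frame: the origin (TCP) lies at the very end of the fingers, on their centre line; the grasp point (between the pads) lies 19 mm behind it (r.pinch_z is the distance from the TCP to the grasp point, in m); z points along the fingers, y is the line along which they close (so a half turn about z gives the same grasp; the last joint's range is limited). The gripper opens to 87 mm and grips with 3 to 60 N. Pads are 19 mm wide; open, the fingers measure 117 mm over their backs; the gripper's body (75 mm by 190 mm) begins 51 mm behind the grasp point.
Start: joints at [-1.24, 0.332, -0.065, 1.46, 0.022, 1.35, -0.088], TCP at [0.217, 0.586, 0.223] pointing down, gripper open.
Joint ranges: [-2.6, 2.6], [-0.5, 2.12], [-1.47, 1.34], [0.16, 2.42], [-1.27, 4.41], [0.06, 2.06], [-2.6, 2.6]. Speed limits (rad/s): [2.22, 2.22, 2.79, 2.79, 3.14, 3.14, 3.14].

### API

Orientations are given as a unit quaternion [x, y, z, w].
In Python, from bench import sensors, vision, r gives the robot as it stands.
- The arm moves only by the shell command python3 -m crank 'ROWS' [OPENING] [FORCE]. ROWS is JSON, a list of rows, each a list of 2 entries, a list of its own where there are three numbers: the shift along the tool's x, y, z normalised to -1 to 1, where 1 is 3 cm, then the turn about the tool's z normalised to -1 to 1, where 1 is 8 degrees. A call has 1 to 12 rows; each row shifts and turns the commanded pose from where the row before left it, along the tool's axes as they then stand; what a row does not reach is not made up. A row lasts 1/8 s, in which the tool goes at most 62.5 mm and 10.7 degrees, less where a joint would pass 70% of its speed; a pose out of reach is approached as far as the arm can. A call with a number of a shift or a turn outside -1 to 1 is refused whole. A call with a gripper value outside its range is refused whole. OPENING is the opening, from 0 (shut) to 1 (fully open), set as the call begins (- or left out, the last holds). The fingers move at their own pace and stop on an object; FORCE is the grip in N (left out, the last holds). Time passes only in rows, so rows that do not move let the fingers close. It gives the time, the measured TCP pose, the force, the opening and the grip force at its end, in the units of the state.
- sensors.read_state(): the state, without advancing time (a new reading comes with each control period).
- vision.camera(name): name is "scene" or "top" or "wrist"; returns the picture (400x640x3 uint8, red, green, blue); there is no depth.
- vision.camera_model(name): a dict with "vertical_fov" (degrees; the focal length in pixels is half the picture's height over the tangent of half this angle, whatever the lens; pixels are square), "cx", "cy" (the principal point, pixels), "camera_from_world" (4x4, takes a point from world to camera coordinates); the wrist camera has in their place "hand_eye" (4x4, takes a point from camera to tool coordinates, whose origin is the TCP and whose axes are the flange's). Camera axes: x right, y down, z forward; pixel columns grow to the right and rows downward; lengths in m; the calibration is good to about 2 mm. The wrist camera is an equidistant fisheye: a pixel r from the principal point sees the ray r / f radians off the axis. A picture is of the moment at which its call begins: read the wrist's pose just before it. camera_model takes no time and is no camera call.
- r.close_job(): hands the job in; it is judged then, once.
The state is a dict: "time": time; "joint_positions": joint angles; "joint_vel": joint speeds; "joint_torque": joint torques, N m; "ee_pos": TCP position; "eef_rot": TCP orientation; "ft_force": force on the tool from outside, world axes, zero at the start; "torque": the same for the moment, N m; "width": finger opening in m; "grip_force": force on a finger pad.
Only numpy, scipy, OpenCV 4.12 (cv2) and the standard library are available. Lean on these libraries where they do the work, as an engineer would, in place of code of your own. Each camera call takes 0.05 s, during which the arm holds its last target. There are 200 camera calls.

## Working session

There is one attempt and no reset: what is moved stays moved. The work goes in short steps, Python scripts to look and compute and a shell command to move; the robot and the scene stay as the last step left them, time stands still between calls to the robot, and variables do not carry over. Pictures are saved under pics/ and viewed, at most 10 in all, crops included, and the job is handed in when it is done.

```bash
mkdir -p pics
python3 - <<'E'
from bench import sensors, vision, r
import cv2
s=sensors.read_state();print(s['time'],s['ee_pos'],s['eef_rot'],s['width'])
for n in("top","scene"):
    im=vision.camera(n);cv2.imwrite(f'pics/{n}0.png',im[:,:,::-1]);m=vision.camera_model(n);print(n,m)
E
```

```text
0.0 [0.21639765 0.58592512 0.22175699] [ 1.75964671e-01  9.84396224e-01 -7.07016259e-04 -9.87013199e-05] 0.08674753113513993
top {'vertical_fov': 46.32247743738273, 'cx': 308.63698652208194, 'cy': 204.45414457328235, 'camera_from_world': array([[-0.02044899, -0.99969921,  0.01354023,  0.05136213],
       [-0.98595588,  0.01791894, -0.16604191,  0.48719834],
       [ 0.16574934, -0.01674546, -0.98602573,  1.32810225],
       [ 0.        ,  0.        ,  0.        ,  1.        ]])}
scene {'vertical_fov': 52.683000445067606, 'cx': 320.831742347258, 'cy': 203.5748817083166, 'camera_from_world': array([[ 0.19093338,  0.98153319,  0.01170625, -0.14768627],
       [ 0.80876971, -0.15054587, -0.56853101, -0.36634572],
       [-0.55626972,  0.11801921, -0.82257854,  1.36830708],
       [ 0.        ,  0.        ,  0.        ,  1.        ]])}
```

View pics/top0.png

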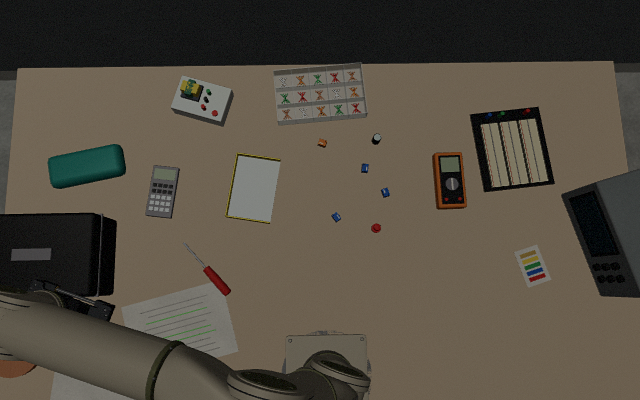

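View pics/scene0.png

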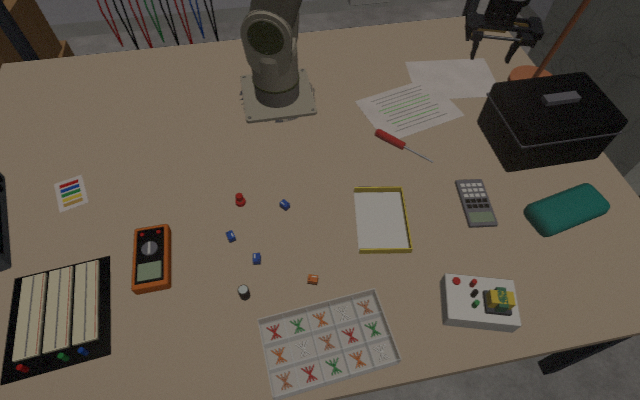

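The top view shows the tray at about (254,188), open to the right, with blue relays at (337,217), (365,168) and (385,192). The orange relay is at (322,143), the terminal at (376,228) and the capacitor at (376,138). The scene view agrees.

```bash
cat > h.py <<'E'
import numpy as np, cv2
from bench import sensors, vision
def back(n,uv,z):
    m=vision.camera_model(n);f=200/np.tan(np.radians(m['vertical_fov']/2));T=m['camera_from_world']
    d=T[:3,:3].T@np.array([(uv[0]-m['cx'])/f,(uv[1]-m['cy'])/f,1]);c=-T[:3,:3].T@T[:3,3]
    return (c+d*(z-c[2])/d[2])[:2]
def proj(n,p):
    m=vision.camera_model(n);f=200/np.tan(np.radians(m['vertical_fov']/2));T=m['camera_from_world']
    q=T[:3,:3]@np.array(p)+T[:3,3];return np.array([f*q[0]/q[2]+m['cx'],f*q[1]/q[2]+m['cy']])
H={'blue':(105,125,110,50),'orange':(8,20,150,90),'red':(0,5,170,60),'yellow':(22,32,120,60)}
def blobs(n,im,col,z,box):
    a=H[col];h=cv2.cvtColor(im,cv2.COLOR_RGB2HSV)
    mk=cv2.inRange(h,(a[0],a[2],a[3]),(a[1],255,255));k,l,st,ce=cv2.connectedComponentsWithStats(mk)
    out=[]
    for i in range(1,k):
        p=back(n,ce[i],z)
        if st[i,4]>=8 and box[0]<p[0]<box[1] and box[2]<p[1]<box[3]:
            w=np.argwhere(l==i)[:,::-1].astype(np.float32)
            wp=np.array([back(n,q,z) for q in w],np.float32);out.append((np.round(p,4),st[i,4],[np.round(x,3) for x in cv2.minAreaRect(wp)]))
    return out
B=(.3,.75,-.3,.3)
E
python3 - <<'E'
from h import *
for n in("top","scene"):
    im=cv2.imread(f'pics/{n}0.png')[:,:,::-1].copy()
    for c,z in(('blue',.012),('orange',.012),('red',.02),('yellow',.02)):
        for b in blobs(n,im,c,z,B):print(n,c,b)
im=cv2.imread('pics/top0.png')
c=im[125:245,215:415];cv2.imwrite('pics/crop0.png',cv2.resize(c,None,fx=4,fy=4,interpolation=cv2.INTER_CUBIC))
for uv in((237,154),(280,157),(270,222),(227,218)):print(back('top',uv,.022))
print('cap',back('top',(376,136),.038),back('scene',(243,288),.038))
E
```

```text
top blue (array([ 0.6044, -0.1305]), np.int32(38), [array([ 0.604, -0.13 ]), array([0.015, 0.022]), np.float64(87.639)])
top blue (array([ 0.5267, -0.1908]), np.int32(36), [array([ 0.528, -0.19 ]), array([0.022, 0.016]), np.float64(15.625)])
top blue (array([ 0.455 , -0.0385]), np.int32(37), [array([ 0.455, -0.039]), array([0.022, 0.017]), np.float64(31.975)])
top orange (array([ 0.6867, -0.0036]), np.int32(36), [array([ 0.686, -0.003]), array([0.022, 0.017]), np.float64(69.96)])
top red (array([ 0.4185, -0.1552]), np.int32(59), [array([ 0.417, -0.156]), array([0.024, 0.024]), np.float64(87.537)])
top yellow (array([0.5484, 0.2379]), np.int32(222), [array([0.547, 0.209]), array([0.133, 0.2  ]), np.float64(80.342)])
scene blue (array([ 0.4561, -0.0381]), np.int32(42), [array([ 0.456, -0.038]), array([0.028, 0.018]), np.float64(25.708)])
scene blue (array([ 0.5291, -0.1909]), np.int32(50), [array([ 0.528, -0.19 ]), array([0.029, 0.016]), np.float64(18.105)])
scene blue (array([ 0.6044, -0.1301]), np.int32(52), [array([ 0.605, -0.132]), array([0.015, 0.029]), np.float64(83.959)])
scene orange (array([ 0.6839, -0.0034]), np.int32(53), [array([ 0.683, -0.002]), array([0.023, 0.017]), np.float64(69.068)])
scene red (array([ 0.4239, -0.1568]), np.int32(83), [array([ 0.424, -0.156]), array([0.022, 0.044]), np.float64(85.788)])
scene yellow (array([0.56  , 0.2186]), np.int32(584), [array([0.552, 0.208]), array([0.134, 0.207]), np.float64(80.782)])
[0.64937085 0.25448047]
[0.6378696 0.1250253]
[0.44086653 0.15648195]
[0.45510537 0.28291093]
cap [ 0.69389673 -0.16530023] [ 0.6897756  -0.16744005]
```

View pics/crop0.png

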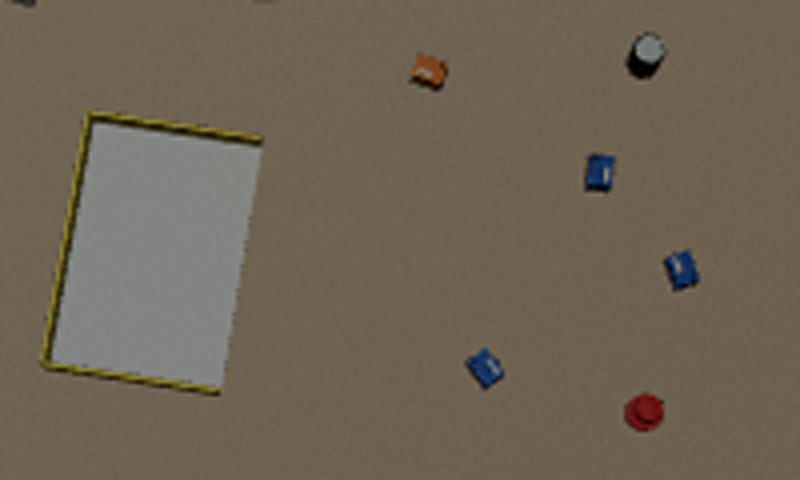

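```bash
cat > go.py <<'E'
# go.py x y z angle: remaining shift in current tool axes (units of 3 cm) and turn (units of 8 deg)
import sys,numpy as np
from scipy.spatial.transform import Rotation as R
from bench import sensors
s=sensors.read_state();q=R.from_quat(s['eef_rot']);m=q.as_matrix()
x,y,z,a=map(float,sys.argv[1:])
d=m.T@(np.array([x,y,z])-s['ee_pos'])
c=np.degrees(np.arctan2(m[1,0],m[0,0]))
print('t',round(s['time'],2),'tcp',s['ee_pos'].round(4),'ang',round(c,2),'F',s['ft_force'].round(1),'w',round(s['width'],4),'| shift',(d/.03).round(2),'turn',round((c-a)/8,2),'j',np.round(s['joint_positions'],2))
E
python3 -m crank '[[[-0.62,-0.75,0],0],[[-0.62,-0.75,0],0],[[-0.62,-0.75,0],0],[[-0.62,-0.75,0],0],[[-0.62,-0.75,0],0],[[-0.62,-0.75,0],0],[[-0.62,-0.75,0],0],[[-0.62,-0.75,0],0],[[-0.62,-0.75,0],0],[[-0.62,-0.75,0],0],[[-0.62,-0.75,0],0],[[-0.62,-0.75,0],0]]' 0 10
python3 -m crank '[[[-0.62,-0.75,0],0],[[-0.62,-0.75,0],0],[[-0.62,-0.75,0],0],[[-0.62,-0.75,0],0],[[-0.62,-0.75,0],0],[[-0.62,-0.75,0],0],[[-0.62,-0.75,0],0],[[-0.62,-0.75,0],0],[[-0.62,-0.75,0],0],[[-0.62,-0.75,0],0],[[-0.62,-0.75,0],0],[[-0.62,-0.75,0],0]]'
python3 -m crank '[[[0,0,0.5],1],[[0,0,0.5],1],[[0,0,0.5],1],[[0,0,0.5],1],[[0,0,0.5],1],[[0,0,0.5],1],[[0,0,0.5],1],[[0,0,0.5],1],[[0,0,0],1],[[0,0,0],1],[[0,0,0],0],[[0,0,0],0]]'
python3 go.py 0.447 -0.08 0.006 79
```

```text
time: 1.6
ee_pos: [0.3325, 0.2546, 0.2223]
eef_rot: [0.176, 0.984, -0.0, -0.0]
ft_force: [0.7, -0.8, 1.2]
width: 0.0005
grip_force: 0.0
time: 3.1
ee_pos: [0.4482, -0.0758, 0.2224]
eef_rot: [0.176, 0.984, 0.0, -0.0]
ft_force: [0.3, -0.3, -0.4]
width: 0.0004
grip_force: 0.0
time: 4.6
ee_pos: [0.4481, -0.0749, 0.1025]
eef_rot: [0.767, 0.642, 0.0, -0.0]
ft_force: [0.2, 0.5, -0.0]
width: 0.0005
grip_force: 0.0
t 4.6 tcp [ 0.4481 -0.0749  0.1025] ang 79.91 F [ 0.2  0.5 -0. ] w 0.0005 | shift [-0.18 -0.01  3.22] turn 0.11 j [-0.59  0.06  0.69  2.07 -0.04  1.03 -0.06]
```

```bash
python3 -m crank '[[[-0.18,0,0.5],0],[[0,0,0.5],0],[[0,0,0.5],0],[[0,0,0.5],0],[[0,0,0.5],0],[[0,0,0],0],[[0,0,0],0]]' | head -2
python3 - <<'E'
from h import *
cv2.imwrite('pics/w1.png',vision.camera('wrist')[:,:,::-1])
E
python3 go.py 0.447 -0.08 0.006 79
```

```text
time: 5.48
ee_pos: [0.4475, -0.0803, 0.0277]
t 5.53 tcp [ 0.4476 -0.0803  0.0279] ang 79.72 F [-0.2  0.8  0.3] w 0.0005 | shift [ 0.01 -0.02  0.73] turn 0.09 j [-0.55  0.21  0.68  2.13 -0.17  0.86  0.05]
```

View pics/w1.png

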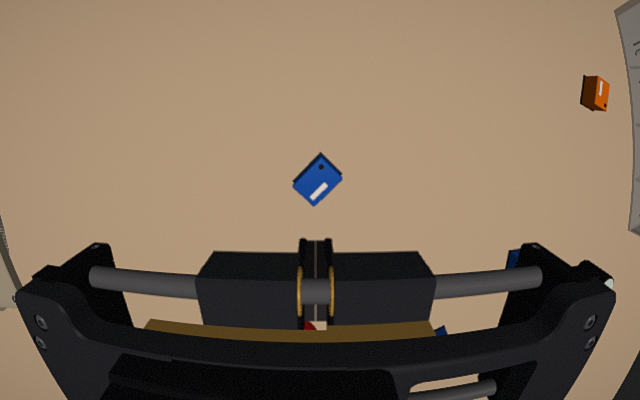

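The wrist view shows the closed tips at (316,270), lined up with relay b at (318,180), which sits corner-on. I'll descend and push slowly.

```bash
python3 -m crank '[[[0,0,0.35],0],[[0,0,0.35],0],[[0.25,0,0],0],[[0.25,0,0],0],[[0.25,0,0],0],[[0.2,0,0],0],[[0.2,0,0],0],[[0.2,0,0],0],[[0.2,0,0],0],[[0.2,0,0],0],[[0.2,0,0],0],[[0.2,0,0],0]]' | sed -n '1,2p;4p'
cat > look.py <<'E'
from h import *
from scipy.spatial.transform import Rotation as R
# relays from all cameras; z plane of visible faces ~ 12 mm
for n in("top","scene"):
    im=vision.camera(n)
    print(n,[(b[0].round(3).tolist(),int(b[1])) for b in blobs(n,im,'blue',.012,(.3,.75,-.3,.35))],'or',[b[0].round(3).tolist() for b in blobs(n,im,'orange',.012,(.65,.72,-.1,.1))])
s=sensors.read_state();im=vision.camera('wrist');m=vision.camera_model('wrist');f=200/np.tan(np.radians(m['vertical_fov']/2));E=m['hand_eye']
h=cv2.cvtColor(im,cv2.COLOR_RGB2HSV);mk=cv2.inRange(h,(105,110,50),(125,255,255));k,l,st,ce=cv2.connectedComponentsWithStats(mk)
W=np.eye(4);W[:3,:3]=R.from_quat(s['eef_rot']).as_matrix();W[:3,3]=s['ee_pos'];T=W@E
for i in range(1,k):
    if st[i,4]<150: continue
    w=np.argwhere(l==i)[:,::-1].astype(float);P=[]
    for u,v in w:
        x,y=u-m['cx'],v-m['cy'];rr=np.hypot(x,y)+1e-9;t=rr/f
        d=T[:3,:3]@np.array([np.sin(t)*x/rr,np.sin(t)*y/rr,np.cos(t)]);P.append(T[:3,3]+d*(.014-T[2,3])/d[2])
    P=np.array(P,np.float32);c=P.mean(0);loc=W[:3,:3].T@(c-W[:3,3]);rc=cv2.minAreaRect(((P-W[:3,3].astype(np.float32))@W[:3,:3].astype(np.float32))[:,:2])
    print('wrist',c[:2].round(3),'tool xy mm',(loc[:2]*1e3).round(1),'rect',np.round(rc[1],3),round(rc[2],1),st[i,4])
E
python3 look.py; python3 go.py 0.499 0.19 0.007 79
```

```text
time: 7.02
ee_pos: [0.4588, -0.0163, 0.0065]
ft_force: [-0.7, -1.4, -0.4]
top [([0.605, -0.13], 39), ([0.527, -0.191], 36)] or [[0.687, -0.004]]
scene [([0.529, -0.191], 51), ([0.605, -0.13], 55)] or [[0.684, -0.003]]
t 7.17 tcp [ 0.4588 -0.0164  0.0065] ang 79.76 F [ 0.4 -0.5  0.5] w 0.0005 | shift [ 7.01  0.1  -0.02] turn 0.1 j [-0.63  0.26  0.63  2.13 -0.21  0.81 -0.06]Traceback (most recent call last):
  File "look.py", line 16, in <module>
    P=np.array(P,np.float32);c=P.mean(0);loc=W[:3,:3].T@(c-W[:3,3]);rc=cv2.minAreaRect(((P-W[:3,3].astype(np.float32))@W[:3,:3].astype(np.float32))[:,:2])
                                                                       ~~~~~~~~~~~~~~~^^^^^^^^^^^^^^^^^^^^^^^^^^^^^^^^^^^^^^^^^^^^^^^^^^^^^^^^^^^^^^^^^^^^
cv2.error: OpenCV(4.12.0) /io/opencv/modules/imgproc/src/convhull.cpp:143: error: (-215:Assertion failed) total >= 0 && (depth == CV_32F || depth == CV_32S) in function 'convexHull'
```

```bash
sed -i 's/rc=cv2.minAreaRect(.*$/rc=cv2.minAreaRect(((P-W[:3,3])@W[:3,:3])[:,:2].astype(np.float32))/' look.py
python3 look.py
```

```text
top [([0.604, -0.13], 38), ([0.527, -0.191], 36)] or [[0.687, -0.004]]
scene [([0.529, -0.191], 50), ([0.604, -0.13], 50)] or [[0.684, -0.004]]
wrist [0.472 0.006] tool xy mm [24.7  9.3] rect [0.024 0.023] 80.1 1582
```

Relay b slid 9 mm sideways off the tip. I'll back off, recentre and push on.

```bash
python3 -m crank '[[[-0.3,0,0],0],[[0,0.33,0],0],[[0.2,0,0],0],[[0.2,0,0],0],[[0.2,0,0],0],[[0.2,0,0],0],[[0.2,0,0],0],[[0.25,0,0],0],[[0.25,0,0],0],[[0.25,0,0],0]]' | sed -n '1,2p;4p'
python3 look.py|grep wrist;  python3 go.py 0.499 0.19 0.007 79
```

```text
time: 8.57
ee_pos: [0.4763, 0.0249, 0.0065]
ft_force: [1.0, -0.4, -0.2]
wrist [0.481 0.048] tool xy mm [23.1  1. ] rect [0.022 0.024] 0.0 1573
t 8.72 tcp [0.4763 0.0247 0.0065] ang 79.78 F [ 0.2 -0.3 -0.3] w 0.0005 | shift [ 5.56 -0.23 -0.02] turn 0.1 j [-0.69  0.29  0.6   2.08 -0.23  0.82 -0.13]
```

```bash
python3 -m crank '[[[0.27,0,0],0],[[0.27,0,0],0],[[0.27,0,0],0],[[0.27,0,0],0],[[0.27,0,0],0],[[0.27,0,0],0],[[0.27,0,0],0],[[0.27,0,0],0],[[0.27,0,0],0],[[0.27,0,0],0]]' | sed -n '1,2p;4p'
python3 look.py|grep wrist
python3 -m crank '[[[0.27,0,0],0],[[0.27,0,0],0],[[0.27,0,0],0],[[0.27,0,0],0],[[0.27,0,0],0],[[0.27,0,0],0],[[0.27,0,0],0],[[0.27,0,0],0],[[0.27,0,0],0],[[0.2,0,0],0],[[0.1,0,0],0],[[0,0,0],0]]' | sed -n '1,2p;4p'
python3 look.py; python3 go.py 0.607 -0.185 0.1 91
```

```text
time: 9.98
ee_pos: [0.4907, 0.1045, 0.0065]
ft_force: [0.4, -0.0, 0.7]
wrist [0.496 0.128] tool xy mm [23.1  1. ] rect [0.024 0.022] 90.0 1572
time: 11.62
ee_pos: [0.5053, 0.1847, 0.0065]
ft_force: [0.2, 0.0, -0.5]
top [([0.605, -0.13], 39), ([0.527, -0.191], 36)] or [[0.687, -0.004]]
scene [([0.529, -0.191], 50), ([0.605, -0.13], 54)] or [[0.685, -0.005]]
wrist [0.51  0.207] tool xy mm [23.4  0.7] rect [0.022 0.024] 0.0 1542
t 11.78 tcp [0.5053 0.1843 0.0066] ang 79.71 F [ 0.5 -0.4 -0. ] w 0.0 | shift [-11.51   5.54  -3.11] turn -1.41 j [-0.88  0.41  0.52  1.93 -0.26  0.87 -0.4 ]
```

```bash
python3 -m crank '[[[-0.5,0,0],0],[[0,0,-0.8],0],[[0,0,-0.8],0],[[0,0,-0.8],0],[[-0.4,0.2,-0.7],0],[[-0.8,0.4,0],0],[[-0.8,0.4,0],0],[[-0.8,0.4,0],0],[[-0.8,0.4,0],0],[[-0.8,0.4,0],0],[[-0.8,0.4,0],0],[[-0.8,0.4,0],0]]' | sed -n '1,2p;4p'
python3 -m crank '[[[-0.8,0.4,0],0],[[-0.8,0.4,0],0],[[-0.8,0.4,0],0],[[-0.8,0.4,0],0],[[-0.8,0.4,0],0],[[-0.8,0.4,0],0],[[-0.2,0.1,0],0],[[0,0,0],-0.7],[[0,0,0],-0.7],[[0,0,0],0]]' | sed -n '1,2p;4p'
python3 look.py; python3 go.py 0.605 -0.178 0.007 91
```

```text
time: 13.28
ee_pos: [0.5586, -0.0254, 0.0995]
ft_force: [-0.2, 0.1, -0.7]
time: 14.52
ee_pos: [0.6057, -0.1839, 0.0995]
ft_force: [-0.4, 0.1, 0.3]
top [([0.605, -0.13], 38), ([0.51, 0.206], 35)] or [[0.687, -0.004]]
scene [([0.508, 0.207], 27), ([0.606, -0.13], 57)] or [[0.685, -0.004]]
wrist [ 0.605 -0.131] tool xy mm [53.3 -0.2] rect [0.019 0.024] 8.5 584
wrist [ 0.529 -0.189] tool xy mm [ -4.  -76.5] rect [0.028 0.02 ] 73.3 587
t 14.68 tcp [ 0.6059 -0.184   0.0995] ang 90.83 F [ 0.9 -0.5  0.1] w 0.0005 | shift [ 0.2  -0.03  3.08] turn -0.02 j [-0.26  0.5   0.64  1.61 -0.32  1.14  0.47]
```

```bash
python3 -m crank '[[[0,0,0.7],0],[[0,0,0.7],0],[[0,0,0.7],0],[[0,0,0.7],0],[[0,0,0.28],0],[[0.25,0,0],0],[[0.25,0,0],0],[[0.25,0,0],0],[[0.2,0,0],0],[[0.2,0,0],0],[[0.2,0,0],0],[[0.2,0,0],0]]' | sed -n '1,2p;4p'
python3 -m crank '[[[0.2,0,0],0],[[0.2,0,0],0],[[0.2,0,0],0],[[0,0,0],0]]' | sed -n '1,2p;4p'
python3 look.py|grep wrist;  python3 go.py 0.598 0.185 0.007 91
```

```text
time: 16.18
ee_pos: [0.6053, -0.1375, 0.0071]
ft_force: [-0.9, 0.3, 0.0]
time: 16.68
ee_pos: [0.6051, -0.119, 0.0071]
ft_force: [0.1, -0.1, -0.2]
wrist [ 0.603 -0.096] tool xy mm [24.  -1.5] rect [0.022 0.024] 0.0 1574
t 16.82 tcp [ 0.6051 -0.1201  0.0071] ang 90.91 F [-0.5 -0.  -0.9] w 0.0005 | shift [10.17 -0.07  0.  ] turn -0.01 j [-0.33  0.58  0.58  1.72 -0.38  0.96  0.42]
```

```bash
python3 -m crank '[[[0.3,0,0],0],[[0.3,0,0],0],[[0.3,0,0],0],[[0.3,0,0],0],[[0.3,0,0],0],[[0.3,0,0],0],[[0.3,0,0],0],[[0.3,0,0],0],[[0.3,0,0],0],[[0.3,0,0],0],[[0.3,0,0],0],[[0.3,0,0],0]]' | sed -n '1,2p;4p'
python3 look.py|grep wrist
python3 -m crank '[[[0.3,0,0],0],[[0.3,0,0],0],[[0.3,0,0],0],[[0.3,0,0],0],[[0.3,0,0],0],[[0.3,0,0],0],[[0.3,0,0],0],[[0.3,0,0],0],[[0.3,0,0],0],[[0.3,0,0],0],[[0.3,0,0],0],[[0.3,0,0],0]]' | sed -n '1,2p;4p'
python3 look.py; python3 go.py 0.598 0.185 0.007 91
```

```text
time: 18.32
ee_pos: [0.6033, -0.0112, 0.0071]
ft_force: [-0.6, -0.2, -0.3]
wrist [0.602 0.013] tool xy mm [23.2 -1.2] rect [0.023 0.024] 0.0 1610
time: 19.98
ee_pos: [0.6016, 0.0967, 0.0071]
ft_force: [-0.1, -0.4, 0.4]
top [([0.527, -0.191], 36), ([0.51, 0.206], 34)] or [[0.687, -0.004]]
scene [([0.511, 0.206], 40), ([0.529, -0.191], 49), ([0.603, 0.121], 20)] or [[0.684, -0.004]]
wrist [0.512 0.205] tool xy mm [109.  -87.2] rect [0.018 0.031] 11.7 1343
wrist [0.6   0.121] tool xy mm [23.1 -1.1] rect [0.024 0.023] 88.9 1542
t 20.12 tcp [0.6015 0.0968 0.0071] ang 90.98 F [ 0.7 -0.7  0.3] w 0.0008 | shift [ 2.94 -0.07  0.  ] turn -0.0 j [-0.67  0.56  0.55  1.74 -0.35  0.95  0.04]
```

```bash
python3 -m crank '[[[0.3,0,0],0],[[0.3,0,0],0],[[0.3,0,0],0],[[0.3,0,0],0],[[0.3,0,0],0],[[0.3,0,0],0],[[0.3,0,0],0],[[0.3,0,0],0],[[0.3,0,0],0],[[0.15,0,0],0],[[0.1,0,0],0],[[0,0,0],0]]' | sed -n '1,2p;4p'
python3 -m crank '[[[-0.5,0,0],0],[[0,0,-0.8],0],[[0,0,-0.8],0],[[0,0,-0.8],0],[[0,0,-0.7],0]]' | sed -n '1,2p;4p'
python3 look.py; python3 go.py 0.525 -0.24 0.1 86.3
```

```text
time: 21.62
ee_pos: [0.6001, 0.1847, 0.0071]
ft_force: [0.0, -0.3, 0.3]
time: 22.25
ee_pos: [0.6005, 0.1681, 0.1012]
ft_force: [0.7, 0.3, -0.2]
top [([0.527, -0.191], 36)] or [[0.687, -0.004]]
scene [([0.529, -0.191], 49), ([0.606, 0.205], 19)] or [[0.684, -0.004]]
wrist [0.511 0.207] tool xy mm [ 39.  -90.1] rect [0.02  0.027] 11.0 594
wrist [0.598 0.207] tool xy mm [38.2 -3.1] rect [0.018 0.023] 0.1 585
t 22.4 tcp [0.601  0.1691 0.1011] ang 90.89 F [-0.3 -0.2 -0.5] w 0.0005 | shift [-13.6   -2.74   0.02] turn 0.57 j [-0.8   0.47  0.59  1.63 -0.28  1.12 -0.12]
```

```bash
python3 -m crank '[[[-0.9,-0.18,0],0],[[-0.9,-0.18,0],0],[[-0.9,-0.18,0],0],[[-0.9,-0.18,0],0],[[-0.9,-0.18,0],0],[[-0.9,-0.18,0],0],[[-0.9,-0.18,0],0],[[-0.9,-0.18,0],0],[[-0.9,-0.18,0],0],[[-0.9,-0.18,0],0],[[-0.9,-0.18,0],0],[[-0.9,-0.18,0],0]]' | sed -n '1,2p;4p'
python3 -m crank '[[[-0.9,-0.18,0],0],[[-0.9,-0.18,0],0],[[-0.9,-0.18,0],0],[[-0.9,-0.2,0],0],[[0,0,0],0.57],[[0,0,0],0],[[0,0,0],0]]' | sed -n '1,2p;4p'
python3 look.py; python3 go.py 0.525 -0.24 0.007 86.3
```

```text
time: 23.9
ee_pos: [0.5392, -0.1572, 0.0992]
ft_force: [0.2, 0.3, -0.6]
time: 24.78
ee_pos: [0.5199, -0.2636, 0.0996]
ft_force: [0.5, 0.1, 0.3]
top [([0.599, 0.206], 35), ([0.527, -0.191], 36), ([0.51, 0.206], 36)] or [[0.687, -0.004]]
scene [([0.508, 0.207], 25), ([0.598, 0.208], 32), ([0.529, -0.191], 50)] or [[0.685, -0.004]]
wrist [ 0.528 -0.191] tool xy mm [72.9  3. ] rect [0.024 0.018] 69.8 567
t 24.93 tcp [ 0.5204 -0.2634  0.1   ] ang 86.45 F [-0.2  0.  -0.3] w 0.0003 | shift [0.79 0.11 3.1 ] turn 0.02 j [-0.22  0.42  0.76  1.75 -0.32  1.1   0.58]
```

```bash
python3 -m crank '[[[0.3,0.1,0.7],0],[[0.3,0,0.7],0],[[0,0,0.7],0],[[0,0,0.7],0],[[0,0,0.3],0],[[0.3,0,0],0],[[0.3,0,0],0],[[0.2,0,0],0],[[0.2,0,0],0],[[0.2,0,0],0],[[0.2,0,0],0],[[0.2,0,0],0]]' | sed -n '1,2p;4p'
python3 -m crank '[[[0.2,0,0],0],[[0.2,0,0],0],[[0.2,0,0],0],[[0,0,0],0]]' | sed -n '1,2p;4p'
python3 look.py|grep wrist;  python3 go.py 0.553 0.185 0.007 86.3
```

```text
time: 26.42
ee_pos: [0.5276, -0.1977, 0.0071]
ft_force: [1.2, -1.2, -0.6]
time: 26.92
ee_pos: [0.5288, -0.1794, 0.0071]
ft_force: [-0.2, -0.8, -0.0]
wrist [ 0.533 -0.157] tool xy mm [23.3  2.9] rect [0.024 0.022] 90.0 1561
t 27.07 tcp [ 0.5287 -0.1803  0.0071] ang 86.36 F [-1.2  0.4 -0.4] w 0.0006 | shift [12.2   0.04  0.  ] turn 0.01 j [-0.32  0.49  0.69  1.88 -0.39  0.91  0.49]
```

```bash
python3 -m crank '[[[0.3,0,0],0],[[0.3,0,0],0],[[0.3,0,0],0],[[0.3,0,0],0],[[0.3,0,0],0],[[0.3,0,0],0],[[0.3,0,0],0],[[0.3,0,0],0],[[0.3,0,0],0],[[0.3,0,0],0],[[0.3,0,0],0],[[0.3,0,0],0]]' | sed -n '1,2p;4p'
python3 look.py|grep wrist
python3 -m crank '[[[0.3,0,0],0],[[0.3,0,0],0],[[0.3,0,0],0],[[0.3,0,0],0],[[0.3,0,0],0],[[0.3,0,0],0],[[0.3,0,0],0],[[0.3,0,0],0],[[0.3,0,0],0],[[0.3,0,0],0],[[0.3,0,0],0],[[0.3,0,0],0]]' | sed -n '1,2p;4p'
python3 look.py; python3 go.py 0.553 0.185 0.007 86.3
```

```text
time: 28.58
ee_pos: [0.5356, -0.0716, 0.0071]
ft_force: [0.4, 0.1, 0.6]
wrist [ 0.54  -0.049] tool xy mm [22.6  3.1] rect [0.024 0.023] 90.0 1583
time: 30.22
ee_pos: [0.5424, 0.0361, 0.0071]
ft_force: [0.3, -0.0, -0.5]
top [([0.599, 0.206], 35), ([0.51, 0.206], 35)] or []
scene [([0.508, 0.208], 26), ([0.538, 0.061], 14), ([0.597, 0.207], 35)] or [[0.684, -0.003]]
wrist [0.547 0.059] tool xy mm [22.6  3.2] rect [0.023 0.024] 0.1 1588
t 30.38 tcp [0.5424 0.0361 0.0071] ang 86.43 F [-0.5  0.5 -0.2] w 0.0005 | shift [4.98 0.04 0.  ] turn 0.02 j [-0.7   0.45  0.65  1.92 -0.35  0.89  0.07]
```

```bash
python3 -m crank '[[[0.3,0,0],0],[[0.3,0,0],0],[[0.3,0,0],0],[[0.3,0,0],0],[[0.3,0,0],0],[[0.3,0,0],0],[[0.3,0,0],0],[[0.3,0,0],0],[[0.3,0,0],0],[[0.3,0,0],0],[[0.3,0,0],0],[[0.3,0,0],0]]' | sed -n '1,2p;4p'
python3 -m crank '[[[0.3,0,0],0],[[0.3,0,0],0],[[0.3,0,0],0],[[0.2,0,0],0],[[0.1,0,0],0],[[0,0,0],0],[[-0.5,0,0],0],[[0,0,-0.8],0],[[0,0,-0.8],0],[[0,0,-0.8],0],[[0,0,-0.8],0]]' | sed -n '1,2p;4p'
python3 -m crank '[[[-0.9,0,-0.3],0],[[-0.9,0,-0.3],0],[[-0.9,0,-0.3],0],[[-0.9,0,-0.3],0],[[-0.9,0,-0.3],0],[[-0.9,0,-0.3],0],[[-0.9,0,-0.3],0],[[-0.9,0,-0.3],0],[[-0.9,0,0],0],[[-0.9,0,0],0],[[0,0,0],0],[[0,0,0],0]]' | sed -n '1,2p;4p'
python3 look.py
python3 - <<'E'
from h import *
im=vision.camera('top')[:,:,::-1];cv2.imwrite('pics/fin.png',cv2.resize(im[115:255,215:415],None,fx=4,fy=4,interpolation=cv2.INTER_CUBIC))
E
```

```text
time: 31.88
ee_pos: [0.5492, 0.1439, 0.0071]
ft_force: [0.4, 0.6, -0.0]
time: 33.25
ee_pos: [0.5505, 0.1625, 0.1039]
ft_force: [0.3, 0.1, -0.1]
time: 34.75
ee_pos: [0.533, -0.1054, 0.1749]
ft_force: [0.8, 0.5, 0.6]
top [([0.599, 0.206], 35), ([0.556, 0.2], 35), ([0.51, 0.206], 35)] or [[0.687, -0.004]]
scene [([0.508, 0.207], 28), ([0.553, 0.199], 36), ([0.598, 0.207], 34)] or [[0.685, -0.004]]
```

View pics/fin.png

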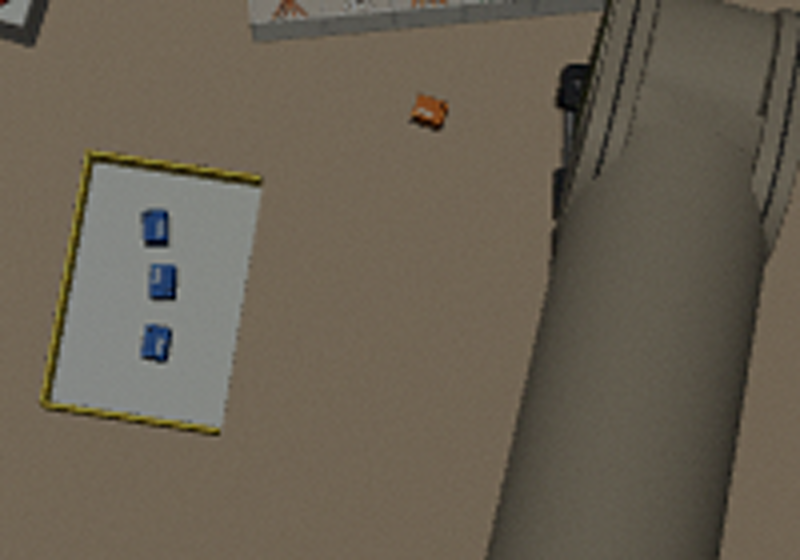

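The crop shows all three relays well inside the tray, at about (155,228), (162,282) and (157,343). The orange relay at (430,110) has not moved, and the arm is clear.

```bash
python3 -c "
from bench import r
print(r.close_job())"
```

```text
the job is handed in; nothing more can be done
None
```

I swept all three blue relays well inside the yellow tray with closed fingertips, and the orange relay hasn't moved. I kept the paths clear of everything else on the bench but didn't re-measure those items, and I handed the job in at about 35 s of the 72 s limit.

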